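# Load a price-sign blank into the stall's board cutter

### The job

Get the white price-sign blank ready for trimming: lay it on the board cutter's bed and slide it, red-taped end first, in under the sprung clamp strip until it sits square, its left edge flush along the squaring rule and its red end flush against the blue strip gauge. Don't ram it: the foam plastic bruises, and the gauge's thumbscrews are only finger-tight, so it must not be shoved out of its setting. Leave the blank lying flat in that corner under the clamp, let go, and leave the other things on the counter where they are.

Things in the scene. Friction and masses are not known exactly. Their poses are not given: they have to be found in the camera images.
- blank: the sign blank: a stiff off-white foam-plastic plate 130 x 56 x 6 mm, about 40 g (its edges bruise if rammed: push with less than 25 N), with a 15 mm band of red tape across one end. Origin: centre of its underside. x runs along the 130 mm length towards the red end, y across the 56 mm width (to the left when looking along x), z up. It starts flat on the counter, to the right of the cutter
- blank_lead_left (a point): the blank's underside corner at the red end, left side (65 mm, +28 mm from the blank's origin); axes as the blank
- blank_lead_right (a point): the blank's underside corner at the red end, right side (65, -28 mm); axes as the blank
- blank_tail_left (a point): the blank's underside corner at the plain end, left side (-65, +28 mm); axes as the blank
- cutter: the board cutter, fixed on the counter: grey base 360 mm wide (y), 320 mm deep (x = -190 to +130 mm); its top, the green bed with a 20 mm grid, is 16 mm above the counter. Origin: base underside, middle of the width, at counter height. x: feed direction, roughly away from the robot; y: left, along the cut; z up. The cut line is at x = +30 mm. Friction of blank, bed, rule, clamp, gauge about 0.35
- bed_center (a point): a point on top of the bed at x = -80, y = 0 in the cutter's frame, 16 mm above the counter; axes as the cutter. The bed is free from x = -190 to -10 mm, y = -180 to +135 mm
- rail_mid (a point): middle of the top of the aluminium rail over the cut line (x = 30, y = 0 in the cutter's frame); axes as the cutter. The rail runs along y, 34 mm wide, underside 24 mm and top 42 mm above the bed, spring caps to 54 mm, end brackets at y = +-167 mm. The cutter carriage with a red knob (70 mm long, top 60 mm above the bed) is parked on it at y = -112 mm
- rule_face (a point): a point on the squaring rule's face at bed height, x = -60 mm in the cutter's frame; axes as the cutter. The rule is a fixed aluminium bar at the left of the bed, 16 mm thick, 12 mm above the bed; its straight face looks to -y, lies at y = +135 mm in the cutter's frame and runs from x = -190 to +35 mm
- clamp (a joint): lift of the sprung clamp strip in m: 0 at rest (foot 2 mm above the bed), 9 mm at most. A steel strip just before the cut line, foot x = +10 to +32 mm, y = -143 to +133 mm in the cutter's frame, sprung down with 5 N at rest, 7 N with the 6 mm blank under it (lift 4 mm). A blank's edge pushed along the bed lifts it by its lip; pushing in takes 5 to 10 N, sliding on 3 to 7 N
- clamp_lip (a point): free edge of the clamp's orange lip, underside, middle of its length: 10 mm above the bed at rest, at x = -10 mm in the cutter's frame. The lip slopes down at 22 degrees to the foot, 20 mm further on in +x; axes as the cutter
- gauge (a joint): setting of the strip gauge in m: its face is 20 mm + this value beyond the cut line (x = 50 mm + value in the cutter's frame). Its thumbscrews are only finger-tight: pushed with more than about 9 N, it slips
- gauge_face (a point): foot of the strip gauge's face, at bed height, middle of its length; axes as the cutter. The gauge is a blue bar beyond the rail, 170 mm long (y = -40 to +130 mm in the cutter's frame), 14 mm high; its straight face looks back to -x, square to the rule
- sign_yellow: bystander: a finished yellow sign, 92 x 56 x 6 mm, lying flat; origin at the centre of its underside
- jar_paprika: bystander: dark red spice jar with black cap, 52 mm diameter, 96 mm tall; origin at the centre of its underside
- jar_curry: bystander: ochre spice jar with black cap, 52 mm diameter, 96 mm tall; origin at the centre of its underside
- mill: bystander: dark wooden spice mill, 58 mm diameter, 160 mm tall; origin at the centre of its underside
- carton: bystander: cardboard carton 55 x 80 x 105 mm; origin at the centre of its underside
- pen_pot: bystander: blue pot with markers, 72 mm diameter, about 147 mm tall; origin at the centre of its underside
- tape_dispenser: bystander: black tape dispenser 150 x 55 mm, 92 mm tall; origin at the centre of its underside
Things that resemble listed ones, but are neither listed nor needed, are in the scene too. There is more than one size of the blank; the job needs the middle-sized.

How it is judged:
By the outcome, as a careful person would: the job done as asked, in the order asked, and still so for the second after the job is handed in, with the robot touching nothing.
It also fails if it takes over 72 s, if anything falls off the work surface, if the arm or the gripper's body presses on something with over 40 N, if the wrist force passes 120 N, or if a joint passes its speed limit or range.

### The arm

A 6-joint arm with a two-finger parallel gripper is mounted at the origin on the work surface. World frame = base frame: x ahead of the robot, y to its left, z up, the work surface at z = 0. Lengths are in m, angles in rad, forces in N, time in s.
With the tool pointing down it reaches from about 0.325 to 0.9 m from the base axis. Payload 3.5 kg.
Tool frame: the origin (TCP) lies at the very end of the fingers, on their centre line; the grasp point (between the pads) lies 19 mm behind it; z points along the fingers, y is the line along which they close (so a half turn about z gives the same grasp; the last joint's range is limited). The gripper opens to 85 mm and grips with 20 to 120 N. Pads are 22 mm wide; open, the fingers measure 114 mm over their backs; the gripper's body (76 mm by 85 mm) begins 54 mm behind the grasp point. The pads swing forward as they close: fully open they stand 13 mm farther back than shut.
Start: joints at [-1.378, 0.276, -0.026, 1.268, 0, 1.467], TCP at [0.182, -0.598, 0.231] pointing down, gripper open.
Joint ranges: [-3.12, 3.12], [-0.85, 1.88], [-1.08, 1.24], [-1.95, 2.15], [-1.57, 1.53], [-3.14, 3.14]. Speed limits (rad/s): [2.57, 2.57, 3.14, 3.14, 3.14, 3.14].

### API

Orientations are given as a unit quaternion [w, x, y, z].
In Python, from rig import ctrl gives the robot as it stands.
- The arm moves only by the tool send_rows, never from a script. Its argument "plan" is a list that holds one entry, the list of rows, each a list of 7 numbers: the shift along the tool's x, y, z in cm, then the turn, a rotation vector about the tool's x, y, z in degrees, then the closure in counts, from 0 (fully open) to 255 (shut). In form: [[[tx, ty, tz, wx, wy, wz, gripper], ...]]. A call has 1 to 12 rows; each row is the pose to reach, as a shift and turn from the pose commanded when the call began, along the tool's axes at that moment; what a row does not reach only later rows make up. A row lasts 1/12 s, in which the tool goes at most 41.7 mm and 7.16 degrees, less where a joint would pass 70% of its speed; a pose out of reach is approached as far as the arm can. A call with a gripper value outside its range is refused whole. The fingers move at their own pace and stop on an object; "grip_force" is the grip in N (left out, the last holds). Time passes only in rows, so rows that repeat a pose let the fingers close. It gives the time, the measured TCP pose, the force, the opening and the grip force at its end, in the units of the state.
- ctrl.observe(): the state, without advancing time (a new reading comes with each control period).
- ctrl.read_camera(name): name is "side" or "top" or "wrist"; returns a dict with "img" (480x640x3 uint8, red, green, blue), "depth" (480x640 float32, m along the optical axis (not along the pixel's ray), 0 where there is no reading), "mtx" (3x3 intrinsics, pixels), "pose" (4x4, takes a point from camera to world coordinates). Camera axes: x right, y up, looking along -z (the intrinsics and any distortion apply to the point x, -y, -z); pixel columns grow to the right and rows downward; lengths in m; the calibration is good to about 2 mm. A picture is of the moment at which its call begins.
- ctrl.close_job(): hands the job in; it is judged then, once.
The state is a dict: "t": time; "q": joint angles; "qd": joint speeds; "joint_torque": joint torques, N m; "ee_pos": TCP position; "ee_rot": TCP orientation; "wrist_force": force on the tool from outside, world axes, zero at the start; "wrist_torque": the same for the moment, N m; "gripper_width": finger opening in m; "finger_force": force on a finger pad.
Only numpy, scipy, OpenCV 4.12 (cv2) and the standard library are available. Lean on these libraries where they do the work, as an engineer would, in place of code of your own. Each camera call takes 0.05 s, during which the arm holds its last target. There are 200 camera calls.

## Working session

There is one attempt and no reset: what is moved stays moved. The work goes in short steps, Python scripts to look and compute and a tool call to move; the robot and the scene stay as the last step left them, time stands still between calls to the robot, and variables do not carry over. Pictures are saved under pics/ and viewed, at most 10 in all, crops included, and the job is handed in when it is done.

Besides the shell and the picture viewer there is one more tool, called after ">>>" by a JSON object that holds its "api" and its "payload". send_rows: Moves the arm, as the interface text tells. Its arguments: {"type":"object","properties":{"plan":{"type":"array","items":{"type":"array","items":{"type":"array","items":{"type":"number"}}}},"grip_force":{"type":"number"}},"required":["plan"]}

```bash
mkdir -p pics; ls; cat > h.py <<'E'
import numpy as np,cv2
from rig import ctrl
def cam(n,fn=None):
    c=ctrl.read_camera(n)
    if fn: cv2.imwrite('pics/'+fn,c['img'][:,:,::-1])
    return c
def cloud(c):
    d=c['depth'];h,w=d.shape;u,v=np.meshgrid(np.arange(w),np.arange(h));K=c['mtx']
    P=np.stack([(u-K[0,2])/K[0,0]*d,-(v-K[1,2])/K[1,1]*d,-d],-1)
    return P@c['pose'][:3,:3].T+c['pose'][:3,3]
E
python3 - <<'E'
from h import *
for n in('top','side'):
    c=cam(n,n+'0.png');np.savez(n+'0.npz',**c);print(n,c['pose'].round(3).tolist())
print(ctrl.observe())
E
```

```text
pics
top [[0.018, 0.997, -0.069, 0.437], [-1.0, 0.018, 0.001, -0.05], [0.002, 0.069, 0.998, 1.36], [0.0, 0.0, 0.0, 1.0]]
side [[-0.831, 0.287, -0.477, -0.147], [-0.556, -0.394, 0.732, 1.035], [0.022, 0.873, 0.487, 0.785], [0.0, 0.0, 0.0, 1.0]]
{'t': 0.1, 'q': array([-1.37842009e+00,  2.77076139e-01, -2.77124193e-02,  1.26801472e+00,
        7.61833932e-06,  1.46741074e+00]), 'qd': array([-0.0018895 , -0.00260467,  0.00347588, -0.00049141,  0.00192714,
        0.00084743]), 'joint_torque': array([ 1.06717930e-04, -4.46708822e+01,  2.96128178e+01,  8.46555544e-03,
       -1.41122246e-04, -4.67649897e-06]), 'ee_pos': array([ 0.18203576, -0.59717756,  0.23027435]), 'ee_rot': array([-1.00265067e-03,  9.89085033e-01,  1.47342426e-01, -4.08297949e-05]), 'wrist_force': array([ 0.0178451 , -0.03004406,  0.0060423 ]), 'wrist_torque': array([-0.04404415,  0.01071378,  0.03393199]), 'finger_force': 0.0, 'gripper_width': 0.08516471887777213}
```

View pics/top0.png

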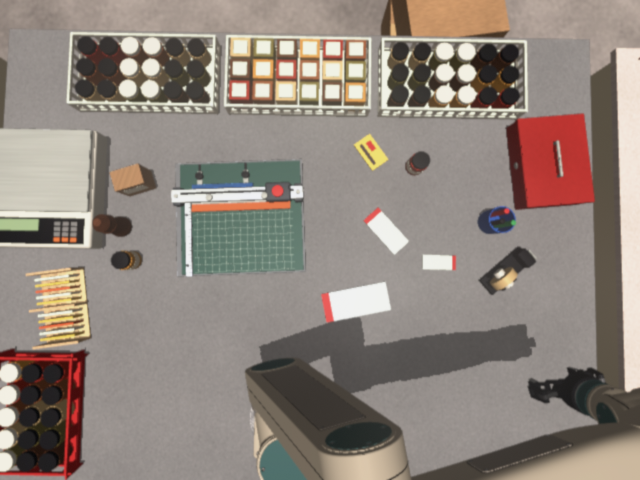

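Three white, red-ended candidates: (357,301) is the largest, (438,262) the smallest, and (386,231) the middle one. I'll measure their sizes and confirm in a crop.

```bash
cat >> h.py <<'E'
def ray(c,u,v,z):
    K=c['mtx'];d=c['pose'][:3,:3]@np.array([(u-K[0,2])/K[0,0],-(v-K[1,2])/K[1,1],-1]);o=c['pose'][:3,3]
    return o+d*(z-o[2])/d[2]
def plate(c,box,z,wmin=190):
    u0,v0,u1,v1=box;s=6
    I=cv2.resize(c['img'][v0:v1,u0:u1],None,fx=s,fy=s,interpolation=cv2.INTER_CUBIC)
    r,g,b=[I[:,:,i].astype(int) for i in range(3)]
    red=(r>g+70)&(r>b+70)&(r>120); m=((np.minimum(np.minimum(r,g),b)>wmin)|red).astype(np.uint8)
    cs,_=cv2.findContours(m,0,2);k=max(cs,key=cv2.contourArea)[:,0]
    mp=lambda p:ray(c,u0+(p[0]+.5)/s-.5,v0+(p[1]+.5)/s-.5,z)[:2]
    W=np.array([mp(p) for p in k]);R=cv2.minAreaRect((W*1000).astype(np.float32))
    B=cv2.boxPoints(R)/1000;rc=mp(np.argwhere(red&(m>0))[:,::-1].mean(0))
    ctr=np.array(R[0])/1000;e=B[1]-B[0],B[2]-B[1];L=max(e,key=np.linalg.norm);a=L/np.linalg.norm(L)
    if a@(rc-ctr)<0:a=-a
    return ctr,np.degrees(np.arctan2(a[1],a[0])),sorted(R[1])
E
python3 - <<'E'
from h import *
c=dict(np.load('top0.npz'))
for b in((355,200,415,260),(315,275,400,330),(415,245,465,280)): print(plate(c,b,.006))
P=cloud(c)
for n,(u,v) in dict(counter=(340,250),bed=(240,240),rule=(188,250)).items(): print(n,P[v,u].round(4))
a=cv2.resize(c['img'][145:290,165:310],(580,580),interpolation=2);b=cv2.resize(c['img'][200:260,355:415],(220,220),interpolation=2)
im=np.zeros((580,800,3),np.uint8);im[:,:580]=a;im[:220,580:]=b
cv2.imwrite('pics/crop0.png',im[:,:,::-1])
E
```

```text
(array([ 0.5208573 , -0.26139099]), np.float32(42.877045), [57.75730514526367, 116.05958557128906])
(array([ 0.32767731, -0.1838709 ]), np.float32(101.89142), [80.98566436767578, 163.55397033691406])
(array([ 0.44057159, -0.40088202]), np.float32(-90.24779), [41.55128479003906, 81.87876892089844])
counter [ 0.4691 -0.1276  0.0026]
bed [0.4918 0.1539 0.0161]
rule [0.4609 0.2942 0.033 ]
```

View pics/crop0.png

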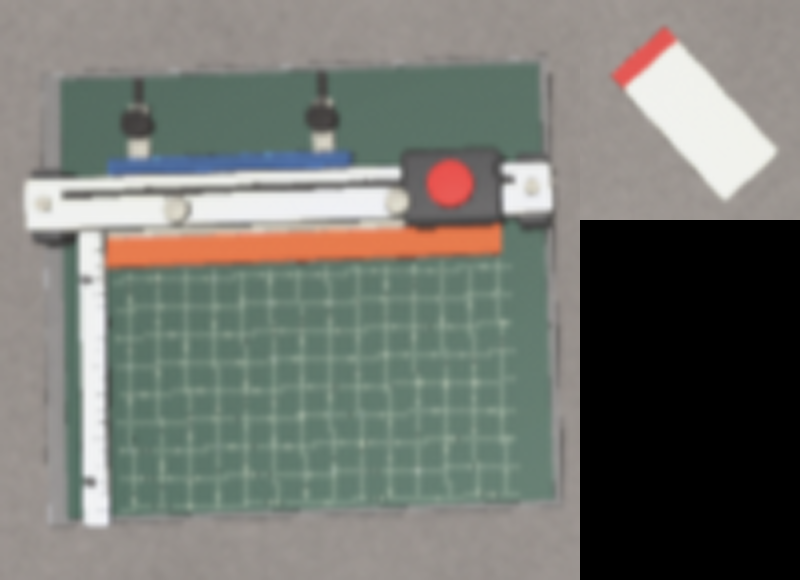

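The crop confirms it: the plate at (386,231), about 131 x 57 mm including its tape, is the middle-sized one. I'll fit the cutter from the top image and compute the hover move.

```bash
cat >> h.py <<'E'
from scipy.spatial.transform import Rotation as Rn
def to(x,y,z,h):
    """tool-frame shift (cm) and turn for tool-down pose, tool x heading h deg"""
    s=ctrl.observe();q=s['ee_rot'];R=Rn.from_quat([q[1],q[2],q[3],q[0]])
    T=Rn.from_matrix(np.array([[np.cos(np.radians(h)),np.sin(np.radians(h)),0],[np.sin(np.radians(h)),-np.cos(np.radians(h)),0],[0,0,-1]]).T)
    print('t',round(s['t'],2),'pos',s['ee_pos'].round(4),'F',s['wrist_force'].round(2),'w',round(s['gripper_width'],4),
     'shift',(R.inv().apply(np.array([x,y,z])-s['ee_pos'])*100).round(2),'turn',np.degrees((R.inv()*T).as_rotvec()).round(2))
def fitline(c,pts,z):
    W=np.array([ray(c,u,v,z)[:2] for u,v in pts]);vx,vy,x,y=cv2.fitLine(W.astype(np.float32),2,0,.01,.01).ravel()
    return (x,y),np.degrees(np.arctan2(vy,vx))
E
python3 - <<'E'
from h import *
c=dict(np.load('top0.npz'));r,g,b=[c['img'][:,:,i].astype(int) for i in range(3)]
o=(r>g+70)&(g>b+15)
pts=[(u,max(v for v in range(200,216) if o[v,u])+.5) for u in range(195,288) if o[200:216,u].any()]
print('lip',fitline(c,pts,.026))
bl=(b>r+50)
pts=[(u,max(v for v in range(182,192) if bl[v,u])+.5) for u in range(196,248) if bl[182:192,u].any()]
print('gauge-ish',fitline(c,pts,.03))
pts=[]
for v in range(207,270):
    row=r[v,184:198]; k=np.where((row[:-1]>=150)&(row[1:]<150))[0]
    if len(k): k=k[-1]; pts.append((184+k+(row[k]-150)/(row[k]-row[k+1]),v))
print('rule',fitline(c,pts,.028))
to(.52,-.26,.23,42.9)
E
```

```text
lip ((np.float32(0.57727313), np.float32(0.15201467)), np.float32(-86.927536))
gauge-ish ((np.float32(0.6386119), np.float32(0.20767345)), np.float32(-87.313065))
rule ((np.float32(0.4875629), np.float32(0.287863)), np.float32(2.8878899))
t 0.1 pos [ 0.182  -0.5972  0.2303] F [ 0.02 -0.03  0.01] w 0.0852 shift [ 42.16 -22.4    0.08] turn [ -0.11  -0.04 -25.95]
```

>>> {"api": "send_rows", "payload": {"plan": [[[3.5,-1.9,0,0,0,-2.2,60],[7,-3.7,0,0,0,-4.4,60],[10.5,-5.6,0,0,0,-6.6,60],[14,-7.5,0,0,0,-8.8,60],[17.5,-9.3,0,0,0,-11,60],[21,-11.2,0,0,0,-13.2,60],[24.5,-13,0,0,0,-15.4,60],[28,-14.9,0,0,0,-17.6,60],[31.5,-16.8,0,0,0,-19.8,60],[35,-18.7,0,0,0,-22,60],[39,-20.6,0,0,0,-24,60],[42.2,-22.4,0,0,0,-26,60]]]}}

```text
t: 1.1
ee_pos: [0.5217, -0.2587, 0.2309]
ee_rot: [-0.0, 0.93, 0.367, -0.0]
wrist_force: [0.3, -1.3, 0.4]
gripper_width: 0.0653
finger_force: 0.0
```

```bash
python3 - <<'E'
from h import *
c=cam('wrist','w1.png');np.savez('w1.npz',**c);print(c['pose'].round(3).tolist());to(.526,-.2565,.03,42.9)
E
```

```text
[[0.683, 0.702, 0.202, 0.573], [-0.73, 0.657, 0.189, -0.21], [0.0, -0.276, 0.961, 0.374], [0.0, 0.0, 0.0, 1.0]]
t 1.15 pos [ 0.526  -0.2539  0.2309] F [ 3.73  2.89 -0.18] w 0.0651 shift [-0.31  0.2  20.09] turn [-0.03 -0.35  0.57]
```

View pics/w1.png

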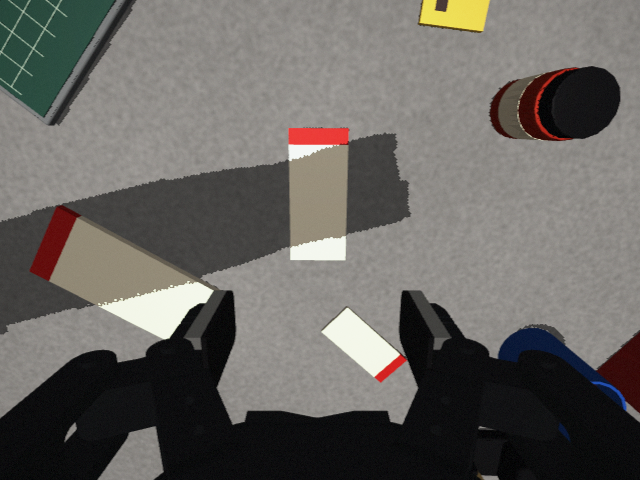

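The blank is at (289-348, 128-260), red end up and partly in the gripper's shadow, with the wrist roughly aligned to it.

```bash
python3 - <<'E'
from h import *
c=dict(np.load('w1.npz'))
q=[ray(c,u,v,.006)[:2] for u,v in((289,127.7),(349,127.7),(346,260.5),(290,260.5))]
m=np.mean(q,0);a=(q[0]+q[1]-q[2]-q[3])/2;print(m,np.linalg.norm(a),np.linalg.norm(q[0]-q[1]),h:=np.degrees(np.arctan2(a[1],a[0])))
to(m[0],m[1],.03,h)
E
```

```text
[ 0.52550348 -0.25567046] 0.13112181329809297 0.05590625629320943 42.71953587974483
t 1.15 pos [ 0.526  -0.2539  0.2309] F [ 3.73  2.89 -0.18] w 0.0651 shift [-0.29  0.1  20.09] turn [-0.03 -0.35  0.75]
```

>>> {"api": "send_rows", "payload": {"plan": [[[0,0,3,0,0,0,60],[0,0,6,0,0,0,60],[0,0,9,0,0,0,60],[0,0,12,0,0,0,60],[0,0,15,0,0,0,60],[0,0,17,0,0,0,60],[0,0,18,0,0,0,60],[0,0,18,0,0,0,60],[0,0,18,0,0,0,60],[0,0,18,0,0,0,60]]]}}

```text
t: 1.98
ee_pos: [0.5217, -0.2615, 0.0529]
ee_rot: [0.001, 0.931, 0.366, 0.001]
wrist_force: [-0.0, -0.2, 1.2]
gripper_width: 0.0653
finger_force: 0.0
```

```bash
python3 - <<'E'
from h import *
c=cam('wrist','w2.png');to(.5255,-.2557,.012,42.7)
E
```

```text
t 2.03 pos [ 0.5221 -0.2616  0.0532] F [0.86 0.29 0.  ] w 0.0653 shift [ 0.65 -0.21  4.12] turn [ 0.2  -0.05  0.24]
```

View pics/w2.png

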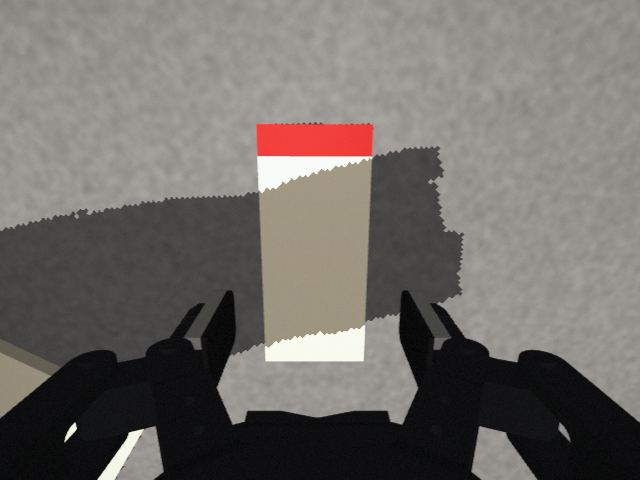

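The blank is centred between the fingers (315 against 317.5 px). I'm descending carefully.

>>> {"api": "send_rows", "payload": {"plan": [[[0.3,-0.1,1,0,0,0.3,60],[0.65,-0.15,2,0,0,0.3,60],[0.65,-0.15,3,0,0,0.3,60],[0.65,-0.15,3.8,0,0,0.3,60],[0.65,-0.15,4.2,0,0,0.3,60],[0.65,-0.15,4.4,0,0,0.3,60],[0.65,-0.15,4.4,0,0,0.3,60],[0.65,-0.15,4.4,0,0,0.3,60]]]}}

```text
t: 2.7
ee_pos: [0.5243, -0.2551, 0.0072]
ee_rot: [-0.0, 0.932, 0.364, -0.0]
wrist_force: [-0.7, -0.0, 0.9]
gripper_width: 0.0656
finger_force: 0.0
```

>>> {"api": "send_rows", "payload": {"plan": [[[0,0,0.1,0,0,0,60],[0,0,0.2,0,0,0,60],[0,0,0.3,0,0,0,60],[0,0,0.3,0,0,0,60]]]}}

```text
t: 3.03
ee_pos: [0.5243, -0.2551, 0.0044]
ee_rot: [0.0, 0.932, 0.364, 0.0]
wrist_force: [0.7, -0.3, 0.2]
gripper_width: 0.0652
finger_force: 0.0
```

>>> {"api": "send_rows", "payload": {"plan": [[[0,0,0.1,0,0,0,60],[0,0,0.2,0,0,0,60],[0,0,0.3,0,0,0,60],[0,0,0.3,0,0,0,60]]]}}

```text
t: 3.37
ee_pos: [0.5241, -0.2549, 0.0011]
ee_rot: [-0.0, 0.932, 0.364, -0.0]
wrist_force: [0.4, 0.1, -0.6]
gripper_width: 0.065
finger_force: 0.0
```

>>> {"api": "send_rows", "payload": {"plan": [[[0,0,0.1,0,0,0,60],[0,0,0.2,0,0,0,60],[0,0,0.2,0,0,0,60]]]}}

```text
t: 3.62
ee_pos: [0.5241, -0.2549, -0.0009]
ee_rot: [-0.0, 0.932, 0.364, -0.0]
wrist_force: [-0.9, -0.3, 0.4]
gripper_width: 0.0653
finger_force: 0.0
```

>>> {"api": "send_rows", "payload": {"plan": [[[0,0,0.1,0,0,0,60],[0,0,0.2,0,0,0,60],[0,0,0.2,0,0,0,60]]]}}

```text
t: 3.87
ee_pos: [0.5242, -0.255, -0.0029]
ee_rot: [-0.0, 0.932, 0.364, -0.0]
wrist_force: [0.2, 0.8, -0.1]
gripper_width: 0.0651
finger_force: 0.0
```

>>> {"api": "send_rows", "payload": {"plan": [[[0,0,0.1,0,0,0,60],[0,0,0.2,0,0,0,60],[0,0,0.2,0,0,0,60]]]}}

```text
t: 4.12
ee_pos: [0.5241, -0.255, -0.0049]
ee_rot: [-0.0, 0.932, 0.364, -0.0]
wrist_force: [0.9, 0.1, 0.1]
gripper_width: 0.0656
finger_force: 0.0
```

>>> {"api": "send_rows", "payload": {"plan": [[[0,0,0,0,0,0,75],[0,0,0,0,0,0,85],[0,0,0,0,0,0,95],[0,0,0,0,0,0,105],[0,0,0,0,0,0,115],[0,0,0,0,0,0,115]]], "grip_force": 25}}

```text
t: 4.62
ee_pos: [0.525, -0.2555, -0.0039]
ee_rot: [0.001, 0.932, 0.364, 0.0]
wrist_force: [-0.6, 0.2, 5.5]
gripper_width: 0.0552
finger_force: 30.0
```

>>> {"api": "send_rows", "payload": {"plan": [[[0,0,0,0,0,0,115],[0,0,-1,0,0,0,115],[0,0,-3,0,0,0,115],[0,0,-6,0,0,0,115],[0,0,-9,0,0,0,115],[0,0,-11,0,0,0,115],[0,0,-11,0,0,0,115],[0,0,-11,0,0,0,115]]], "grip_force": 20}}

```text
t: 5.28
ee_pos: [0.5252, -0.2556, 0.1069]
ee_rot: [0.001, 0.932, 0.364, 0.001]
wrist_force: [0.4, -0.9, -0.6]
gripper_width: 0.0551
finger_force: 26.6
```

```bash
python3 - <<'E'
from h import *
to(.493,.236,.107,2.9)
E
```

```text
t 5.28 pos [ 0.5252 -0.2556  0.1069] F [ 0.4  -0.87 -0.62] w 0.0551 shift [ 30.94 -38.34  -0.1 ] turn [ 0.15 -0.1  39.75]
```

>>> {"api": "send_rows", "payload": {"plan": [[[1,-1.2,0,0,0,1,115],[3,-3.7,0,0,0,4,115],[5.5,-6.8,0,0,0,8,115],[8,-9.9,0,0,0,12,115],[10.5,-13,0,0,0,16,115],[13,-16.1,0,0,0,20,115],[15.5,-19.2,0,0,0,24,115],[18,-22.3,0,0,0,28,115],[20.5,-25.4,0,0,0,32,115],[23,-28.5,0,0,0,35,115],[25.5,-31.6,0,0,0,38,115],[27.5,-34.1,0,0,0,39.7,115]]]}}

```text
t: 6.28
ee_pos: [0.4986, 0.1318, 0.1034]
ee_rot: [-0.016, 0.998, 0.058, -0.003]
wrist_force: [-0.6, 0.4, 0.2]
gripper_width: 0.0549
finger_force: 26.6
```

```bash
python3 - <<'E'
from h import *
to(.493,.236,.047,2.9)
E
```

```text
t 6.28 pos [0.4986 0.1318 0.1034] F [-0.62  0.39  0.19] w 0.0549 shift [  0.68 -10.22   5.97] turn [-1.87  0.34  3.74]
```

>>> {"api": "send_rows", "payload": {"plan": [[[0,-1,0,0,0,0,115],[0,-1.5,0,0,0,0,115],[0,-1.5,0,0,0,0,115],[0,-1.5,0,0,0,0,115],[0,-1.5,0,0,0,0,115]]]}}

```text
t: 6.7
ee_pos: [0.5004, 0.1349, 0.1056]
ee_rot: [-0.018, 0.998, 0.059, -0.002]
wrist_force: [0.4, -0.2, -0.0]
gripper_width: 0.0554
finger_force: 26.6
```

```bash
python3 - <<'E'
from h import *
to(.493,.236,.047,2.9)
E
```

```text
t 6.7 pos [0.5004 0.1349 0.1056] F [ 0.36 -0.2  -0.03] w 0.0554 shift [ 0.47 -9.9   6.23] turn [-2.09  0.14  3.91]
```

>>> {"api": "send_rows", "payload": {"plan": [[[0.1,-2.5,0,-0.5,0,1,115],[0.2,-5,0,-1,0,2,115],[0.3,-7.5,0,-1.5,0,3,115],[0.4,-9,1.5,-2,0,3.9,115],[0.47,-9.9,3,-2.1,0.1,3.9,115],[0.47,-9.9,4,-2.1,0.1,3.9,115],[0.47,-9.9,5,-2.1,0.1,3.9,115],[0.47,-9.9,5,-2.1,0.1,3.9,115],[0.47,-9.9,5,-2.1,0.1,3.9,115],[0.47,-9.9,5,-2.1,0.1,3.9,115]]]}}

```text
t: 7.53
ee_pos: [0.5039, 0.131, 0.0616]
ee_rot: [-0.016, 0.998, 0.056, -0.002]
wrist_force: [-0.5, -0.6, -0.5]
gripper_width: 0.0551
finger_force: 26.6
```

```bash
python3 - <<'E'
from h import *
cam('wrist','w3.png')
to(.493,.236,.012,2.9)
E
```

```text
t 7.58 pos [0.504  0.131  0.0617] F [ 0.62 -0.53 -0.22] w 0.055 shift [  0.1  -10.39   5.31] turn [-1.84  0.22  3.57]
```

View pics/w3.png

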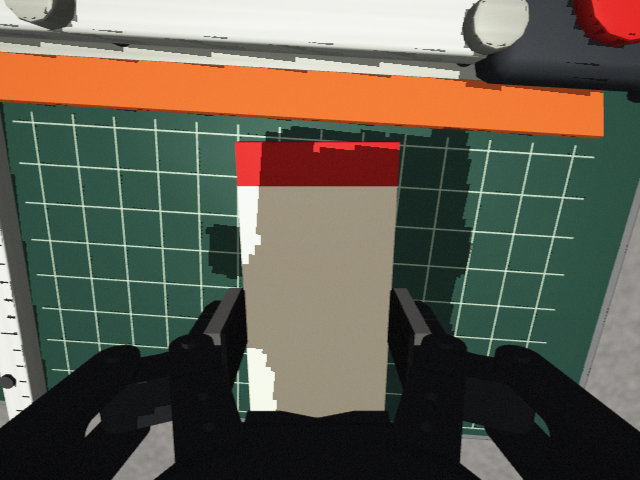

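The arm stopped short in y, so a joint limit is likely.

```bash
python3 - <<'E'
from h import *
print(ctrl.observe()['q'].round(3))
E
```

```text
[ 0.112  0.247 -0.458  0.869  0.032  3.141]
```

Joint 6 is at its +180° end. I'll lift and unwind the wrist a full turn in the air (q6 to about −157°).

>>> {"api": "send_rows", "payload": {"plan": [[[0,0,-1,0,0,-1,115],[-0.5,0,-3,0,0,-6,115],[-1,0,-5,0,0,-13,115],[-2,0,-5,0,0,-20,115],[-2,0,-5,0,0,-27,115],[-2,0,-5,0,0,-34,115],[-2,0,-5,0,0,-41,115],[-2,0,-5,0,0,-48,115],[-2,0,-5,0,0,-55,115],[-2,0,-5,0,0,-62,115],[-2,0,-5,0,0,-69,115],[-2,0,-5,0,0,-76,115]]]}}

```text
t: 8.58
ee_pos: [0.4859, 0.1274, 0.1143]
ee_rot: [-0.013, 0.75, 0.662, 0.01]
wrist_force: [0.3, -0.1, -0.0]
gripper_width: 0.0554
finger_force: 26.6
```

```bash
python3 - <<'E'
from h import *
to(.48,.131,.11,160)
E
```

```text
t 8.58 pos [0.4859 0.1274 0.1143] F [ 0.26 -0.11 -0.05] w 0.0554 shift [ 0.27 -0.62  0.44] turn [  0.88  -1.78 -77.11]
```

>>> {"api": "send_rows", "payload": {"plan": [[[0.1,-0.3,0.2,0.1,-0.2,-7,115],[0.2,-0.6,0.4,0.2,-0.3,-14,115],[0.2,-0.6,0.4,0.2,-0.5,-21,115],[0.2,-0.6,0.4,0.3,-0.6,-28,115],[0.2,-0.6,0.4,0.4,-0.8,-35,115],[0.2,-0.6,0.4,0.5,-1,-42,115],[0.2,-0.6,0.4,0.6,-1.1,-49,115],[0.2,-0.6,0.4,0.6,-1.3,-56,115],[0.2,-0.6,0.4,0.7,-1.4,-63,115],[0.2,-0.6,0.4,0.8,-1.6,-70,115],[0.2,-0.6,0.4,0.9,-1.8,-77,115],[0.2,-0.6,0.4,0.9,-1.8,-84,115]]]}}

```text
t: 9.58
ee_pos: [0.4802, 0.1305, 0.1104]
ee_rot: [0.001, 0.114, 0.993, 0.0]
wrist_force: [-0.6, 0.1, -0.9]
gripper_width: 0.055
finger_force: 26.6
```

>>> {"api": "send_rows", "payload": {"plan": [[[0,0,0,0,0,-7,115],[0,0,0,0,0,-14,115],[0,0,0,0,0,-21,115],[0,0,0,0,0,-28,115],[0,0,0,0,0,-35,115],[0,0,0,0,0,-42,115],[0,0,0,0,0,-49,115],[0,0,0,0,0,-56,115],[0,0,0,0,0,-63,115],[0,0,0,0,0,-70,115],[0,0,0,0,0,-77,115],[0,0,0,0,0,-84,115]]]}}

```text
t: 10.58
ee_pos: [0.4802, 0.1304, 0.1104]
ee_rot: [0.001, -0.58, 0.815, -0.0]
wrist_force: [0.7, -0.7, -0.7]
gripper_width: 0.055
finger_force: 26.6
```

```bash
python3 - <<'E'
from h import *
to(.48,.131,.11,2.9);print(ctrl.observe()['q'].round(3))
E
```

```text
t 10.58 pos [0.4802 0.1304 0.1104] F [ 0.73 -0.71 -0.74] w 0.055 shift [-0.06  0.04  0.04] turn [-1.0000e-01 -5.0000e-02 -1.1201e+02]
[ 0.135  0.15  -0.457  0.962  0.    -1.102]
```

>>> {"api": "send_rows", "payload": {"plan": [[[0,0,0,0,0,-7,115],[0,0,0,0,0,-14,115],[0,0,0,0,0,-21,115],[0,0,0,0,0,-28,115],[0,0,0,0,0,-35,115],[0,0,0,0,0,-42,115],[0,0,0,0,0,-49,115],[0,0,0,0,0,-56,115],[0,0,0,0,0,-63,115],[0,0,0,0,0,-70,115],[0,0,0,0,0,-77,115],[0,0,0,0,0,-84,115]]]}}

```text
t: 11.58
ee_pos: [0.4802, 0.1304, 0.1104]
ee_rot: [-0.0, 0.976, -0.217, 0.001]
wrist_force: [-0.9, -1.1, -0.4]
gripper_width: 0.0552
finger_force: 26.6
```

```bash
python3 - <<'E'
from h import *
to(.493,.236,.06,2.9)
E
```

```text
t 11.58 pos [0.4802 0.1304 0.1104] F [-0.91 -1.06 -0.36] w 0.0552 shift [ -3.33 -10.1    5.05] turn [ -0.03  -0.09 -28.01]
```

>>> {"api": "send_rows", "payload": {"plan": [[[-0.4,-1.3,0,0,0,-4,115],[-1,-3,0,0,0,-9,115],[-1.6,-5,0,0,0,-14,115],[-2.3,-7,0.5,0,0,-19,115],[-2.9,-8.8,1,0,0,-24,115],[-3.33,-10.1,2,0,-0.1,-28,115],[-3.33,-10.1,3,0,-0.1,-28,115],[-3.33,-10.1,3.5,0,-0.1,-28,115],[-3.33,-10.1,3.5,0,-0.1,-28,115],[-3.33,-10.1,3.5,0,-0.1,-28,115],[-3.33,-10.1,3.5,0,-0.1,-28,115]]]}}

```text
t: 12.5
ee_pos: [0.493, 0.235, 0.0744]
ee_rot: [-0.0, 1.0, 0.021, -0.001]
wrist_force: [0.3, 0.1, -0.1]
gripper_width: 0.0547
finger_force: 26.6
```

```bash
python3 - <<'E'
from h import *
c=cam('wrist','w4.png');np.savez('w4.npz',**c)
to(.493,.236,.013,2.9)
E
```

```text
t 12.55 pos [0.4932 0.2351 0.0745] F [-0.51  0.1  -0.95] w 0.0552 shift [-0.   -0.09  6.15] turn [-0.03  0.08 -0.49]
```

View pics/w4.png

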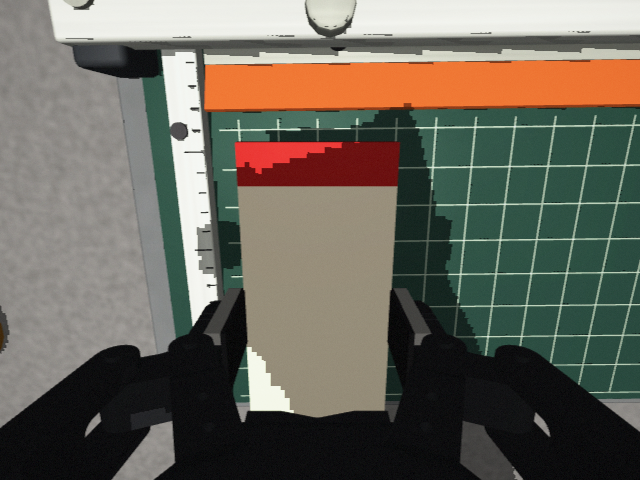

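The blank is square to the lip, with the rule left of it at (205-215). I'm adding a bit more gap to the rule and lowering.

>>> {"api": "send_rows", "payload": {"plan": [[[0,0.4,1.5,0,0.1,-0.5,115],[0,0.4,3,0,0.1,-0.5,115],[0,0.4,4.5,0,0.1,-0.5,115],[0,0.4,5.3,0,0.1,-0.5,115],[0,0.4,5.7,0,0.1,-0.5,115],[0,0.4,5.9,0,0.1,-0.5,115],[0,0.4,6,0,0.1,-0.5,115],[0,0.4,6.1,0,0.1,-0.5,115],[0,0.4,6.1,0,0.1,-0.5,115],[0,0.4,6.1,0,0.1,-0.5,115]]]}}

```text
t: 13.38
ee_pos: [0.4934, 0.2319, 0.0135]
ee_rot: [-0.0, 1.0, 0.026, 0.0]
wrist_force: [-0.3, -0.3, -0.5]
gripper_width: 0.0549
finger_force: 26.6
```

>>> {"api": "send_rows", "payload": {"plan": [[[0,0,0.1,0,0,0,115],[0,0,0.1,0,0,0,115],[0,0,0.1,0,0,0,85],[0,0,0.1,0,0,0,65],[0,0,0.1,0,0,0,60],[0,0,0.1,0,0,0,60]]]}}

```text
t: 13.88
ee_pos: [0.4929, 0.2317, 0.012]
ee_rot: [-0.0, 1.0, 0.026, -0.0]
wrist_force: [0.2, 0.5, -0.7]
gripper_width: 0.0654
finger_force: 0.0
```

>>> {"api": "send_rows", "payload": {"plan": [[[0,0,-1,0,0,0,60],[0,0,-3,0,0,0,60],[0,0,-6,0,0,0,60],[0,1,-8,0,0,0,140],[0,4,-8,0,0,0,255],[0,7,-8,0,0,0,255],[0,9,-8,0,0,0,255],[0,9,-8,0,0,0,255],[0,9,-8,0,0,0,255]]]}}

```text
t: 14.63
ee_pos: [0.4978, 0.1411, 0.0926]
ee_rot: [-0.0, 1.0, 0.025, 0.0]
wrist_force: [0.3, 0.2, -0.7]
gripper_width: -0.0002
finger_force: 0.0
```

```bash
python3 - <<'E'
from h import *
c=cam('wrist','w5.png');np.savez('w5.npz',**c)
to(.493,.15,.025,2.9)
E
```

```text
t 14.68 pos [0.4978 0.1418 0.0924] F [0.52 0.79 0.72] w -0.0 shift [-0.43 -0.84  6.74] turn [-0.06 -0.01  0.04]
```

View pics/w5.png

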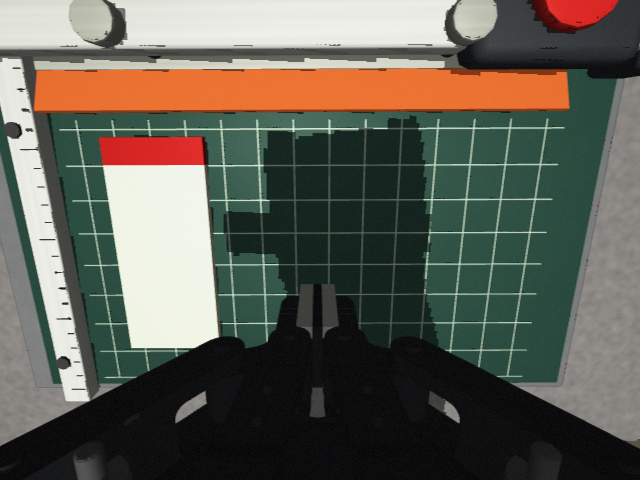

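The blank lies flat on the bed, its top corners near (100,138), (204,137), (218,348) and (131,348). The lip edge is at row 109 and the rule at columns 33-98. Next I'll measure the relation in this view.

```bash
python3 - <<'E'
from h import *
c=dict(np.load('w5.npz'))
q=np.array([ray(c,u,v,.022)[:2] for u,v in((100,138),(204,137),(218,348),(131,348))])
m=q.mean(0);a=(q[0]+q[1]-q[2]-q[3])/2;b=(q[0]+q[3]-q[1]-q[2])/2;print('blank',m,np.degrees(np.arctan2(a[1],a[0])),np.linalg.norm(a),np.linalg.norm(b))
r,g,bb=[c['img'][:,:,i].astype(int) for i in range(3)]
o=(r>g+70)&(g>bb+15)
pts=[(u,np.where(o[60:125,u])[0].max()+60.5) for u in range(45,560,5)]
(l,ang)=fitline(c,pts,.026);print('lip',l,ang)
pts=[]
for v in range(140,390,5):
    row=r[v,20:120];k=np.where((row[:-1]>=140)&(row[1:]<140))[0]
    k=[x for x in k if row[max(0,x-3)]>170]
    if k: pts.append((20.5+k[0],v))
print(pts[::8]);l2,a2=fitline(c,pts,.028);print('rule',l2,a2)
P=cloud(c);print(P[300,110:125:7].round(3),P[300,160].round(4),P[240,250].round(4))
E
```

```text
blank [0.49252533 0.23279441] 2.366504116807867 0.13032419717948185 0.056211082881282744
lip (np.float32(0.57521534), np.float32(0.15529475)) -86.87405
[(np.float64(37.5), 140), (np.float64(45.5), 180), (np.float64(52.5), 220), (np.float64(61.5), 260), (np.float64(69.5), 300), (np.float64(76.5), 340), (np.float64(85.5), 380)]
rule (np.float32(0.48215148), np.float32(0.29032952)) 3.0477593
[[0.456 0.272 0.016]
 [0.456 0.267 0.016]
 [0.457 0.262 0.016]] [0.4612 0.2367 0.0232] [0.5005 0.1828 0.0172]
```

>>> {"api": "send_rows", "payload": {"plan": [[[-0.4,-1,2,0,0,0,255],[-0.5,-2,4,0,0,0,255],[-0.5,-2.2,6,0,0,0,255],[-0.5,-2.2,6.8,0,0,0,255],[-0.5,-2.2,7.1,0,0,0,255],[-0.5,-2.2,7.2,0,0,0,255],[-0.5,-2.2,7.2,0,0,0,255],[-0.5,-2.2,7.2,0,0,0,255]]]}}

```text
t: 15.35
ee_pos: [0.4925, 0.1637, 0.0209]
ee_rot: [-0.0, 1.0, 0.026, 0.001]
wrist_force: [-0.6, -0.6, 0.2]
gripper_width: -0.0002
finger_force: 0.0
```

```bash
python3 - <<'E'
from h import *
to(.492,.215,.0185,3)
E
```

```text
t 15.35 pos [0.4925 0.1637 0.0209] F [-0.61 -0.62  0.2 ] w -0.0002 shift [ 0.22 -5.12  0.24] turn [-0.04 -0.09 -0.02]
```

>>> {"api": "send_rows", "payload": {"plan": [[[0,0,0.2,0,0,0,255],[0,-0.7,0.2,0,0,0,255],[0,-1.4,0.2,0,0,0,255],[0,-2,0.2,0,0,0,255],[0,-2.5,0.2,0,0,0,255],[0,-3,0.2,0,0,0,255],[0,-3.4,0.2,0,0,0,255],[0,-3.8,0.2,0,0,0,255],[0,-4.2,0.2,0,0,0,255],[0,-4.5,0.2,0,0,0,255],[0,-4.7,0.2,0,0,0,255],[0,-4.7,0.2,0,0,0,255]]]}}

```text
t: 16.35
ee_pos: [0.4889, 0.2108, 0.0179]
ee_rot: [-0.0, 1.0, 0.026, -0.0]
wrist_force: [-1.0, 0.4, 0.4]
gripper_width: 0.0002
finger_force: 0.0
```

```bash
cat > gap.py <<'E'
from h import *
import sys
c=cam('wrist',sys.argv[1])
E
python3 gap.py w6.png
```

```text
(no output)
```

View pics/w6.png

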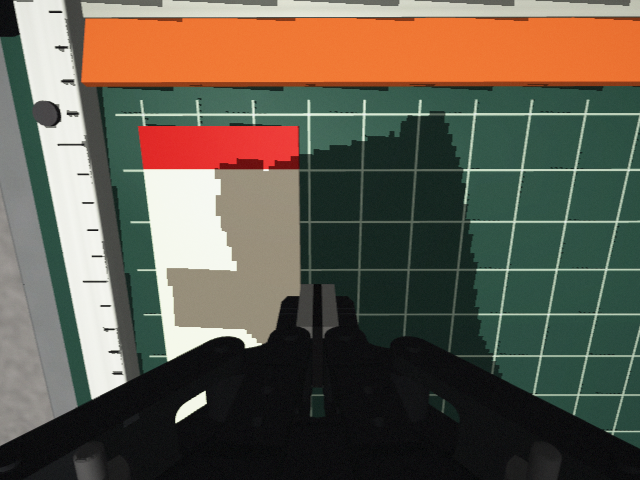

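The blank is moving with the pusher; its left edge is at col ~140 and the rule foot at ~105, leaving about 12 mm.

>>> {"api": "send_rows", "payload": {"plan": [[[0,-0.3,0,0,0,0,255],[0,-0.6,0,0,0,0,255],[0,-0.8,0,0,0,0,255],[0,-0.9,0,0,0,0,255],[0,-0.9,0,0,0,0,255]]]}}

```text
t: 16.82
ee_pos: [0.4885, 0.2197, 0.0179]
ee_rot: [-0.0, 1.0, 0.026, -0.0]
wrist_force: [0.3, -0.5, -0.2]
gripper_width: -0.0001
finger_force: 0.0
```

>>> {"api": "send_rows", "payload": {"plan": [[[0,-0.05,0,0,0,0,255],[0,-0.1,0,0,0,0,255],[0,-0.15,0,0,0,0,255],[0,-0.15,0,0,0,0,255]]]}}

```text
t: 17.15
ee_pos: [0.4884, 0.2209, 0.0179]
ee_rot: [-0.0, 1.0, 0.026, -0.0]
wrist_force: [0.7, -0.5, 0.4]
gripper_width: -0.0
finger_force: 0.0
```

>>> {"api": "send_rows", "payload": {"plan": [[[0,-0.05,0,0,0,0,255],[0,-0.1,0,0,0,0,255],[0,-0.1,0,0,0,0,255]]]}}

```text
t: 17.4
ee_pos: [0.4883, 0.222, 0.0179]
ee_rot: [-0.0, 1.0, 0.026, -0.0]
wrist_force: [0.3, 0.4, -0.3]
gripper_width: -0.0002
finger_force: 0.0
```

>>> {"api": "send_rows", "payload": {"plan": [[[0,-0.05,0,0,0,0,255],[0,-0.1,0,0,0,0,255],[0,-0.1,0,0,0,0,255]]]}}

```text
t: 17.65
ee_pos: [0.4883, 0.223, 0.0179]
ee_rot: [-0.0, 1.0, 0.026, -0.0]
wrist_force: [-0.5, -0.5, 0.2]
gripper_width: -0.0001
finger_force: 0.0
```

>>> {"api": "send_rows", "payload": {"plan": [[[0,-0.05,0,0,0,0,255],[0,-0.1,0,0,0,0,255],[0,-0.1,0,0,0,0,255]]]}}

```text
t: 17.9
ee_pos: [0.4882, 0.224, 0.0179]
ee_rot: [-0.0, 1.0, 0.026, -0.0]
wrist_force: [0.6, -0.2, 0.8]
gripper_width: 0.0005
finger_force: 0.0
```

```bash
python3 gap.py w7.png
```

```text
(no output)
```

View pics/w7.png

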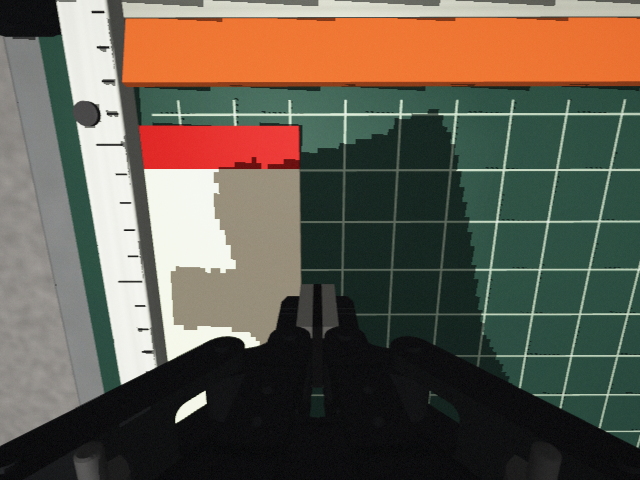

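The blank's left edge is at (140-150, 126-170), practically at the rule foot. I'll creep until the force shows contact.

>>> {"api": "send_rows", "payload": {"plan": [[[0,-0.04,0,0,0,0,255],[0,-0.08,0,0,0,0,255],[0,-0.08,0,0,0,0,255]]]}}

```text
t: 18.2
ee_pos: [0.4882, 0.2248, 0.0179]
ee_rot: [-0.0, 1.0, 0.026, -0.0]
wrist_force: [-1.2, 0.5, 1.1]
gripper_width: -0.0003
finger_force: 0.0
```

>>> {"api": "send_rows", "payload": {"plan": [[[0,-0.03,0,0,0,0,255],[0,-0.06,0,0,0,0,255],[0,-0.06,0,0,0,0,255]]]}}

```text
t: 18.45
ee_pos: [0.4881, 0.2254, 0.0179]
ee_rot: [-0.0, 1.0, 0.026, -0.0]
wrist_force: [0.3, -0.7, -0.1]
gripper_width: 0.0001
finger_force: 0.1
```

>>> {"api": "send_rows", "payload": {"plan": [[[0,-0.03,0,0,0,0,255],[0,-0.06,0,0,0,0,255],[0,-0.06,0,0,0,0,255]]]}}

```text
t: 18.7
ee_pos: [0.4881, 0.226, 0.0179]
ee_rot: [-0.0, 1.0, 0.026, -0.0]
wrist_force: [1.0, -0.3, -0.6]
gripper_width: 0.0
finger_force: 0.1
```

>>> {"api": "send_rows", "payload": {"plan": [[[0,-0.03,0,0,0,0,255],[0,-0.06,0,0,0,0,255],[0,-0.06,0,0,0,0,255]]]}}

```text
t: 18.95
ee_pos: [0.4881, 0.2263, 0.0179]
ee_rot: [0.0, 1.0, 0.026, -0.0]
wrist_force: [-0.4, -1.3, 0.7]
gripper_width: 0.0
finger_force: 0.6
```

>>> {"api": "send_rows", "payload": {"plan": [[[0,-0.03,0,0,0,0,255],[0,-0.06,0,0,0,0,255],[0,-0.06,0,0,0,0,255]]]}}

```text
t: 19.2
ee_pos: [0.4881, 0.2264, 0.0178]
ee_rot: [0.001, 1.0, 0.026, -0.0]
wrist_force: [0.5, -4.0, 0.6]
gripper_width: -0.0001
finger_force: 2.0
```

>>> {"api": "send_rows", "payload": {"plan": [[[0,-0.03,0,0,0,0,255],[0,-0.06,0,0,0,0,255],[0,-0.06,0,0,0,0,255]]]}}

```text
t: 19.45
ee_pos: [0.4881, 0.2264, 0.0179]
ee_rot: [0.001, 1.0, 0.026, -0.0]
wrist_force: [1.1, -6.7, 1.4]
gripper_width: 0.0003
finger_force: 3.0
```

Contact with the rule is about 6 N. I'll back off and go round to the tail end.

>>> {"api": "send_rows", "payload": {"plan": [[[0,0.5,0,0,0,0,255],[0,1,0,0,0,0,255],[0,1.5,-1.5,0,0,0,255],[-1,1.5,-4,0,0,0,255],[-3.5,1,-5,0,0,0,255],[-6,0,-5,0,0,0,255],[-8,-1.5,-5,0,0,0,255],[-9,-2.5,-5,0,0,0,255],[-9,-2.5,-5,0,0,0,255],[-9,-2.5,-5,0,0,0,255]]]}}

```text
t: 20.28
ee_pos: [0.3966, 0.2485, 0.0681]
ee_rot: [-0.001, 1.0, 0.027, -0.0]
wrist_force: [0.3, 0.6, 0.0]
gripper_width: -0.0003
finger_force: 0.0
```

```bash
python3 - <<'E'
from h import *
c=cam('wrist');np.savez('w8.npz',**c)
to(.402,.254,.019,3)
# blank mask: white/red plate; tail-edge and left/right edges
P=cloud(c);I=c['img'].astype(int);mn=I.min(2)
m=(abs(P[:,:,2]-.022)<.004)&(P[:,:,0]>.40)&(P[:,:,0]<.6)&(P[:,:,1]>.215)&(P[:,:,1]<.30)&(I[:,:,0]>I[:,:,1]-3)
p=P[m][:,:2];print(len(p))
u=np.array([np.cos(np.radians(3)),np.sin(np.radians(3))]);v=np.array([-u[1],u[0]])
print('x along',np.percentile(p@u,[.5,99.5]),'y',np.percentile(p@v,[.5,99.5]))
E
```

```text
t 20.33 pos [0.3974 0.2483 0.0681] F [0.49 0.01 0.84] w -0.0002 shift [ 0.49 -0.54  4.92] turn [-0.07 -0.03  0.02]
7215
x along [0.42704828 0.52412911] y [0.20825759 0.26416995]
```

>>> {"api": "send_rows", "payload": {"plan": [[[-0.5,-0.5,1.5,0,0,0,255],[-0.5,-0.5,3,0,0,0,255],[-0.5,-0.5,4,0,0,0,255],[-0.5,-0.5,4.6,0,0,0,255],[-0.5,-0.5,4.95,0,0,0,255],[-0.5,-0.5,5,0,0,0,255],[-0.5,-0.5,5,0,0,0,255]]]}}

```text
t: 20.92
ee_pos: [0.3921, 0.2526, 0.018]
ee_rot: [-0.0, 1.0, 0.026, -0.0]
wrist_force: [-0.3, 0.3, -0.5]
gripper_width: -0.0004
finger_force: 0.0
```

>>> {"api": "send_rows", "payload": {"plan": [[[0.5,0,0,0,0,0,255],[1,0,0,0,0,0,255],[1.5,0,0,0,0,0,255],[2,0,0,0,0,0,255],[2.3,0,0,0,0,0,255],[2.6,0,0,0,0,0,255],[2.9,0,0,0,0,0,255],[3.2,0,0,0,0,0,255],[3.5,0,0,0,0,0,255],[3.5,0,0,0,0,0,255]]]}}

```text
t: 21.75
ee_pos: [0.4273, 0.2547, 0.018]
ee_rot: [-0.0, 1.0, 0.026, 0.0]
wrist_force: [0.3, 0.5, 0.2]
gripper_width: 0.0001
finger_force: 0.0
```

```bash
cat > chk.py <<'E'
from h import *
# red/lip gap in the wrist view, and left-edge to rule gap
c=cam('wrist');I=c['img'].astype(int);r,g,b=I[:,:,0],I[:,:,1],I[:,:,2]
red=(r>g+60)&(abs(g-b)<30)&(r>100);o=(r>g+70)&(g>b+15)
u=np.array([np.cos(np.radians(3)),np.sin(np.radians(3))]);v=np.array([-u[1],u[0]])
f=lambda q,z:(lambda w:(round(w@u*1000,1),round(w@v*1000,1)))(ray(c,*q,z)[:2])
n,l,st,ce=cv2.connectedComponentsWithStats(red.astype(np.uint8))
if n>1:
    k=1+np.argmax(st[1:,4]);print('red box',st[k]);x0,y0,w,h=st[k,:4]
    for vv in(y0+2,y0+h-3):
        xs=np.where(l[vv]==k)[0];print('row',vv,'L',f((xs.min()-.5,vv),.022),'R',f((xs.max()+.5,vv),.022))
    for uu in(x0+10,x0+w-10):
        ys=np.where(l[:,uu]==k)[0];print('col',uu,'top',f((uu,ys.min()-.5),.022),'bot',f((uu,ys.max()+.5),.022))
ys=[np.where(o[:,x])[0].max()+.5 for x in(250,400)];print('lip',[f((x,y),.026) for x,y in zip((250,400),ys)])
to(.402,.254,.019,3)
E
python3 chk.py
```

```text
Traceback (most recent call last):
  File "chk.py", line 14, in <module>
    ys=[np.where(o[:,x])[0].max()+.5 for x in(250,400)];print('lip',[f((x,y),.026) for x,y in zip((250,400),ys)])
        ~~~~~~~~~~~~~~~~~~~~~~~^^
ValueError: zero-size array to reduction operation maximum which has no identity
```

>>> {"api": "send_rows", "payload": {"plan": [[[0.15,0,0,0,0,0,255],[0.3,0,0,0,0,0,255],[0.45,0,0,0,0,0,255],[0.6,-0.01,0,0,0,0,255],[0.75,-0.01,0,0,0,0,255],[0.9,-0.02,0,0,0,0,255],[1,-0.02,0,0,0,0,255]]]}}

```text
t: 22.38
ee_pos: [0.4367, 0.2552, 0.0179]
ee_rot: [-0.0, 1.0, 0.026, -0.0]
wrist_force: [0.3, -0.7, -0.0]
gripper_width: 0.0001
finger_force: 0.1
```

>>> {"api": "send_rows", "payload": {"plan": [[[0.1,0,0,0,0,0,255],[0.2,0,0,0,0,0,255],[0.3,0,0,0,0,0,255],[0.4,0,0,0,0,0,255],[0.5,-0.01,0,0,0,0,255],[0.6,-0.01,0,0,0,0,255]]]}}

```text
t: 22.88
ee_pos: [0.4399, 0.2553, 0.0174]
ee_rot: [-0.0, 1.0, 0.026, -0.003]
wrist_force: [-7.3, 0.0, 5.1]
gripper_width: 0.0003
finger_force: 3.6
```

>>> {"api": "send_rows", "payload": {"plan": [[[0.1,0,0,0,0,0,255],[0.2,0,0,0,0,0,255],[0.3,0,0,0,0,0,255],[0.4,0,0,0,0,0,255],[0.5,-0.01,0,0,0,0,255],[0.6,-0.01,0,0,0,0,255]]]}}

```text
t: 23.38
ee_pos: [0.4416, 0.2549, 0.0166]
ee_rot: [0.0, 1.0, 0.027, -0.007]
wrist_force: [-14.3, -0.3, 9.2]
gripper_width: 0.0
finger_force: 6.6
```

Lip contact: the push is 14 N, part of it from the fingertip pressing the bed. I'll raise the tip a little before continuing.

>>> {"api": "send_rows", "payload": {"plan": [[[-0.05,0,-0.1,0,0,0,255],[-0.05,0,-0.2,0,0,0,255],[-0.05,0,-0.2,0,0,0,255]]]}}

```text
t: 23.63
ee_pos: [0.442, 0.2547, 0.0179]
ee_rot: [0.001, 1.0, 0.026, -0.006]
wrist_force: [-8.3, -0.4, 0.2]
gripper_width: 0.0001
finger_force: 4.2
```

>>> {"api": "send_rows", "payload": {"plan": [[[0.05,0,0,0,0,0,255],[0.1,0,0,0,0,0,255],[0.1,0,0,0,0,0,255]]]}}

```text
t: 23.88
ee_pos: [0.4429, 0.2546, 0.0177]
ee_rot: [0.001, 1.0, 0.026, -0.006]
wrist_force: [-9.0, 0.1, -1.2]
gripper_width: 0.0002
finger_force: 4.3
```

>>> {"api": "send_rows", "payload": {"plan": [[[0.1,0,-0.03,0,0,0,255],[0.2,0,-0.05,0,0,0,255],[0.3,-0.01,-0.05,0,0,0,255],[0.4,-0.01,-0.05,0,0,0,255]]]}}

```text
t: 24.22
ee_pos: [0.446, 0.2548, 0.0179]
ee_rot: [0.001, 1.0, 0.026, -0.007]
wrist_force: [-9.4, -0.6, -0.7]
gripper_width: -0.0002
finger_force: 4.9
```

>>> {"api": "send_rows", "payload": {"plan": [[[0.1,0,0,0,0,0,255],[0.2,0,0,0,0,0,255],[0.3,-0.01,0,0,0,0,255],[0.4,-0.01,0,0,0,0,255]]]}}

```text
t: 24.55
ee_pos: [0.4492, 0.2549, 0.0176]
ee_rot: [0.001, 1.0, 0.026, -0.008]
wrist_force: [-11.2, -0.5, -0.5]
gripper_width: 0.0001
finger_force: 5.4
```

>>> {"api": "send_rows", "payload": {"plan": [[[0.1,0,0,0,0,0,255],[0.2,0,0,0,0,0,255],[0.3,-0.01,0,0,0,0,255],[0.4,-0.01,0,0,0,0,255]]]}}

```text
t: 24.88
ee_pos: [0.4562, 0.2559, 0.0185]
ee_rot: [0.001, 1.0, 0.026, -0.005]
wrist_force: [-6.2, -0.2, -0.0]
gripper_width: 0.0002
finger_force: 3.4
```

It's under the clamp and sliding at about 6 N. Continuing.

>>> {"api": "send_rows", "payload": {"plan": [[[0.15,0,0,0,0,0,255],[0.3,0,0,0,0,0,255],[0.45,0,0,0,0,0,255],[0.6,0,0,0,0,0,255],[0.75,-0.01,0,0,0,0,255],[0.9,-0.01,0,0,0,0,255],[1.05,-0.01,0,0,0,0,255],[1.2,-0.02,0,0,0,0,255]]]}}

```text
t: 25.55
ee_pos: [0.4682, 0.2567, 0.0184]
ee_rot: [0.001, 1.0, 0.026, -0.005]
wrist_force: [-6.5, -0.5, -0.8]
gripper_width: 0.0
finger_force: 3.3
```

>>> {"api": "send_rows", "payload": {"plan": [[[0.15,0,0,0,0,0,255],[0.3,0,0,0,0,0,255],[0.45,0,0,0,0,0,255],[0.6,0,0,0,0,0,255],[0.75,-0.01,0,0,0,0,255],[0.9,-0.01,0,0,0,0,255],[1.0,-0.01,0,0,0,0,255]]]}}

```text
t: 26.13
ee_pos: [0.4783, 0.2573, 0.0183]
ee_rot: [0.001, 1.0, 0.026, -0.005]
wrist_force: [-5.6, -0.2, -1.7]
gripper_width: -0.0001
finger_force: 3.2
```

```bash
cat > chk.py <<'E'
from h import *
c=cam('wrist');np.savez('last.npz',**c);I=c['img'].astype(int);r,g,b=I[:,:,0],I[:,:,1],I[:,:,2]
u=np.array([np.cos(np.radians(3)),np.sin(np.radians(3))]);v=np.array([-u[1],u[0]])
f=lambda q,z:(lambda w:(round(float(w@u)*1000,1),round(float(w@v)*1000,1)))(ray(c,*q,z)[:2])
o=(r>g+70)&(g>b+15)
L=[(x,np.where(o[:,x])[0].max()+.5) for x in range(300,620,40) if o[:,x].any()];print('lip',[f(q,.026) for q in L][::3])
# right edge: plate (r>=g-3) -> green bed (g>r+12)
E=[]
for y in range(60,300,20):
    gr=(g[y]>r[y]+12).astype(int);k=[x for x in range(150,500) if gr[x:x+6].all() and (gr[x-6:x]==0).sum()>=5 and not o[y,x-4]]
    if k:E.append((y,k[0],*f((k[0]-.5,y),.022)))
print('right edge',E)
E
python3 chk.py
```

```text
lip [(583.1, 238.8), (583.1, 199.8), (583.1, 160.8)]
right edge [(60, 393, 582.7, 207.9), (80, 391, 576.4, 208.3), (100, 390, 570.0, 208.3), (120, 390, 563.4, 207.9), (140, 150, 556.6, 292.6), (160, 151, 549.6, 293.1), (180, 154, 542.4, 292.9), (200, 156, 535.0, 293.1), (220, 159, 527.4, 292.9), (240, 161, 519.5, 293.0), (260, 164, 511.4, 292.8), (280, 166, 503.0, 293.0)]
```

The blank is parallel to the rule (right edge steady at 208). By estimate there's about 9 mm plus the gauge setting left; I'm creeping now.

>>> {"api": "send_rows", "payload": {"plan": [[[0.1,0,0,0,0,0,255],[0.2,0,0,0,0,0,255],[0.3,0,0,0,0,0,255],[0.4,0,0,0,0,0,255]]]}}

```text
t: 26.52
ee_pos: [0.4822, 0.2575, 0.0183]
ee_rot: [0.001, 1.0, 0.026, -0.005]
wrist_force: [-6.5, -0.0, -2.2]
gripper_width: 0.0
finger_force: 3.1
```

>>> {"api": "send_rows", "payload": {"plan": [[[0.05,0,0,0,0,0,255],[0.1,0,0,0,0,0,255],[0.15,0,0,0,0,0,255]]]}}

```text
t: 26.77
ee_pos: [0.4837, 0.2576, 0.0182]
ee_rot: [0.001, 1.0, 0.026, -0.005]
wrist_force: [-6.0, -1.0, -1.9]
gripper_width: 0.0002
finger_force: 3.1
```

>>> {"api": "send_rows", "payload": {"plan": [[[0.05,0,0,0,0,0,255],[0.1,0,0,0,0,0,255]]]}}

```text
t: 26.93
ee_pos: [0.4847, 0.2576, 0.0182]
ee_rot: [0.001, 1.0, 0.026, -0.005]
wrist_force: [-5.7, -0.9, -1.7]
gripper_width: -0.0
finger_force: 3.1
```

>>> {"api": "send_rows", "payload": {"plan": [[[0.05,0,0,0,0,0,255],[0.1,0,0,0,0,0,255]]]}}

```text
t: 27.1
ee_pos: [0.4857, 0.2577, 0.0182]
ee_rot: [0.001, 1.0, 0.026, -0.005]
wrist_force: [-6.5, -0.0, -1.7]
gripper_width: 0.0002
finger_force: 3.1
```

>>> {"api": "send_rows", "payload": {"plan": [[[0.05,0,0,0,0,0,255],[0.1,0,0,0,0,0,255]]]}}

```text
t: 27.27
ee_pos: [0.4867, 0.2578, 0.0182]
ee_rot: [0.001, 1.0, 0.026, -0.005]
wrist_force: [-6.1, -0.1, -2.6]
gripper_width: -0.0001
finger_force: 3.1
```

>>> {"api": "send_rows", "payload": {"plan": [[[0.05,0,0,0,0,0,255],[0.1,0,0,0,0,0,255]]]}}

```text
t: 27.43
ee_pos: [0.4877, 0.2578, 0.0182]
ee_rot: [0.001, 1.0, 0.026, -0.005]
wrist_force: [-5.5, -0.0, -2.1]
gripper_width: -0.0001
finger_force: 3.1
```

>>> {"api": "send_rows", "payload": {"plan": [[[0.05,0,0,0,0,0,255],[0.1,0,0,0,0,0,255]]]}}

```text
t: 27.6
ee_pos: [0.4887, 0.2579, 0.0182]
ee_rot: [0.001, 1.0, 0.026, -0.005]
wrist_force: [-6.1, -1.4, -1.3]
gripper_width: 0.0001
finger_force: 3.0
```

>>> {"api": "send_rows", "payload": {"plan": [[[0.05,0,0,0,0,0,255],[0.1,0,0,0,0,0,255]]]}}

```text
t: 27.77
ee_pos: [0.4897, 0.2579, 0.0181]
ee_rot: [0.001, 1.0, 0.026, -0.005]
wrist_force: [-6.4, -0.9, -2.1]
gripper_width: 0.0
finger_force: 3.0
```

>>> {"api": "send_rows", "payload": {"plan": [[[0.05,0,0,0,0,0,255],[0.1,0,0,0,0,0,255]]]}}

```text
t: 27.93
ee_pos: [0.4907, 0.258, 0.0182]
ee_rot: [0.001, 1.0, 0.026, -0.005]
wrist_force: [-5.9, -0.1, -2.0]
gripper_width: 0.0
finger_force: 3.0
```

>>> {"api": "send_rows", "payload": {"plan": [[[0.05,0,0,0,0,0,255],[0.1,0,0,0,0,0,255]]]}}

```text
t: 28.1
ee_pos: [0.4917, 0.258, 0.0181]
ee_rot: [0.001, 1.0, 0.026, -0.005]
wrist_force: [-5.4, -0.1, -1.8]
gripper_width: -0.0001
finger_force: 3.0
```

```bash
python3 chk.py
```

```text
lip [(582.4, 238.9), (583.0, 198.8), (582.7, 158.6)]
right edge [(120, 390, 576.8, 207.9), (140, 389, 570.0, 207.9), (160, 151, 563.0, 293.0), (180, 153, 555.8, 293.2), (200, 156, 548.4, 293.0), (220, 158, 540.8, 293.2), (240, 161, 533.0, 293.0), (260, 163, 524.8, 293.1), (280, 166, 516.5, 292.9)]
```

>>> {"api": "send_rows", "payload": {"plan": [[[0.05,0,0,0,0,0,255],[0.1,0,0,0,0,0,255]]]}}

```text
t: 28.32
ee_pos: [0.4927, 0.2581, 0.0181]
ee_rot: [0.001, 1.0, 0.026, -0.005]
wrist_force: [-6.5, -0.0, -2.1]
gripper_width: -0.0004
finger_force: 3.0
```

>>> {"api": "send_rows", "payload": {"plan": [[[0.05,0,0,0,0,0,255],[0.1,0,0,0,0,0,255]]]}}

```text
t: 28.48
ee_pos: [0.4929, 0.2581, 0.0179]
ee_rot: [0.001, 1.0, 0.026, -0.005]
wrist_force: [-7.4, -0.2, -2.3]
gripper_width: 0.0001
finger_force: 3.8
```

>>> {"api": "send_rows", "payload": {"plan": [[[0.05,0,0,0,0,0,255],[0.1,0,0,0,0,0,255]]]}}

```text
t: 28.65
ee_pos: [0.4929, 0.258, 0.0176]
ee_rot: [0.001, 1.0, 0.026, -0.006]
wrist_force: [-8.6, 0.2, -2.5]
gripper_width: 0.0
finger_force: 4.4
```

>>> {"api": "send_rows", "payload": {"plan": [[[0.05,0,0,0,0,0,255],[0.1,0,0,0,0,0,255]]]}}

```text
t: 28.82
ee_pos: [0.493, 0.258, 0.0173]
ee_rot: [0.001, 1.0, 0.026, -0.007]
wrist_force: [-9.5, 0.7, -2.2]
gripper_width: 0.0001
finger_force: 5.0
```

Gauge contact: the TCP stopped at 0.493 with force rising by about 3.5 N. I'll back off and look.

>>> {"api": "send_rows", "payload": {"plan": [[[-0.3,0,-0.1,0,0,0,255],[-1,0,-0.2,0,0,0,255],[-2,0,-0.5,0,0,0,255],[-2.5,-0.5,-2,0,0,0,255],[-2.5,-1,-4,0,0,0,255],[-2,-1.5,-6,0,0,0,255],[-2,-1.8,-6,0,0,0,255],[-2,-1.8,-6,0,0,0,255],[-2,-1.8,-6,0,0,0,255]]]}}

```text
t: 29.57
ee_pos: [0.4795, 0.2764, 0.0806]
ee_rot: [-0.0, 1.0, 0.026, 0.0]
wrist_force: [-0.8, -0.7, 0.1]
gripper_width: 0.0004
finger_force: 0.0
```

```bash
python3 chk.py; python3 - <<'E'
from h import *
c=cam('wrist');t=cam('top')
a=c['img'][0:400,100:480];a=cv2.resize(a,(570,600),interpolation=2)
b=cv2.resize(t['img'][170:275,180:230],(230,483),interpolation=2)
im=np.zeros((600,800,3),np.uint8);im[:,:570]=a;im[:483,570:]=b
cv2.imwrite('pics/fin.png',im[:,:,::-1]);to(.48,.27,.08,3)
E
```

```text
lip [(582.7, 260.5), (582.8, 202.1), (582.8, 143.7)]
right edge [(60, 231, 594.7, 294.4), (80, 232, 585.7, 294.5), (100, 233, 576.3, 294.5), (120, 234, 566.8, 294.6), (140, 236, 556.9, 294.2), (160, 237, 546.8, 294.2), (180, 238, 536.3, 294.3), (200, 239, 525.6, 294.4), (220, 241, 514.5, 293.9), (240, 242, 503.2, 294.0), (260, 243, 491.4, 294.1), (280, 244, 479.3, 294.2)]
t 29.72 pos [0.4784 0.2756 0.0792] F [ 0.35 -0.35 -0.72] w 0.0001 shift [ 0.13  0.57 -0.08] turn [ 0.03  0.15 -0.02]
```

View pics/fin.png

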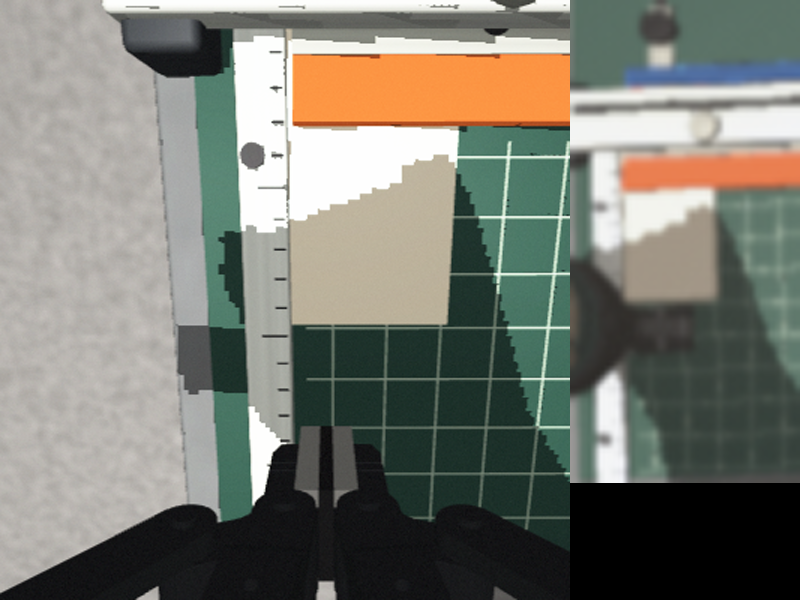

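The blank lies flat under the lip against the rule: the seam at x≈290 is a constant thin line from row 130 to 325, and the tail edge is square at row 325. I'll do a quick numeric check of the seam and the tail's squareness.

```bash
python3 - <<'E'
from h import *
c=dict(np.load('last.npz'));I=c['img'].astype(int);g=I.sum(2)/3
u=np.array([np.cos(np.radians(3)),np.sin(np.radians(3))]);v=np.array([-u[1],u[0]])
F=lambda q,z:(lambda w:(round(float(w@u)*1000,1),round(float(w@v)*1000,1)))(ray(c,*q,z)[:2])
for y in(95,110,125,140,155,170,185,200,210):
    print(y,I[y,286:300].min(1).tolist())
for x in(300,330,360,390):
    k=[y for y in range(180,240) if I[y,x,1]-I[y,x,0]>5][0];print(x,k,F((x,k-.5),.022))
E=[]
for y in(100,130,160,190,210):
    k=[x for x in range(370,430) if I[y,x,1]-I[y,x,0]>5][0];print('R',y,k,F((k-.5,y),.022))
E
```

```text
95 [252, 252, 252, 253, 251, 229, 159, 146, 238, 253, 253, 253, 253, 253]
110 [252, 252, 252, 252, 251, 241, 180, 127, 238, 253, 253, 253, 253, 253]
125 [253, 252, 252, 238, 172, 157, 117, 114, 235, 253, 253, 253, 253, 253]
140 [253, 253, 252, 252, 253, 250, 205, 172, 243, 253, 253, 253, 253, 253]
155 [160, 157, 156, 158, 160, 152, 137, 112, 126, 148, 151, 149, 151, 152]
170 [161, 159, 159, 159, 160, 156, 146, 110, 121, 150, 148, 152, 151, 151]
185 [163, 161, 160, 157, 160, 158, 149, 116, 113, 138, 149, 149, 148, 151]
200 [160, 160, 159, 158, 158, 159, 153, 126, 114, 132, 149, 148, 148, 150]
210 [159, 159, 161, 157, 156, 157, 152, 135, 115, 126, 145, 149, 147, 146]
300 218 (516.0, 261.4)
330 218 (516.0, 245.1)
360 218 (516.0, 228.7)
390 218 (516.0, 212.4)
R 100 405 (576.4, 208.3)
R 130 404 (561.9, 207.9)
R 160 402 (546.8, 208.0)
R 190 400 (531.0, 208.1)
R 210 399 (520.2, 208.0)
```

The seam is 0.5 mm at most and the tail is square. As a direct flush check, I'll probe the right edge gently; earlier, rule contact stopped the TCP at v = 200.6 mm.

```bash
python3 - <<'E'
from h import *
to(.5476,.2139,.0185,3)
E
```

```text
t 29.72 pos [0.4784 0.2756 0.0792] F [ 0.35 -0.35 -0.72] w 0.0001 shift [6.61 6.52 6.06] turn [ 0.03  0.15 -0.02]
```

>>> {"api": "send_rows", "payload": {"plan": [[[0,2.5,-0.5,0,0,0,255],[1.5,5,-0.5,0,0,0,255],[4,6.5,-0.5,0,0,0,255],[6,6.5,0,0,0,0,255],[6.6,6.5,2,0,0,0,255],[6.6,6.5,4,0,0,0,255],[6.6,6.5,5.5,0,0,0,255],[6.6,6.5,6,0,0,0,255],[6.6,6.5,6,0,0,0,255],[6.6,6.5,6,0,0,0,255]]]}}

```text
t: 30.55
ee_pos: [0.5483, 0.2146, 0.0199]
ee_rot: [-0.0, 1.0, 0.026, -0.001]
wrist_force: [-0.0, 0.0, 0.3]
gripper_width: 0.0
finger_force: 0.0
```

```bash
python3 - <<'E'
from h import *
p=ctrl.observe()['ee_pos'];print('v',-p[0]*.0523+p[1]*.9986);to(.5476,.2139,.0185,3)
E
```

```text
v 0.18562820015444054
t 30.55 pos [0.5483 0.2146 0.0199] F [-0.03  0.02  0.25] w 0.0 shift [-0.07  0.07  0.14] turn [-0.    0.1  -0.02]
```

>>> {"api": "send_rows", "payload": {"plan": [[[0,-0.3,0.1,0,0,0,255],[0,-0.6,0.1,0,0,0,255],[0,-0.9,0.1,0,0,0,255],[0,-1.2,0.1,0,0,0,255],[0,-1.4,0.1,0,0,0,255],[0,-1.45,0.1,0,0,0,255],[0,-1.5,0.1,0,0,0,255],[0,-1.5,0.1,0,0,0,255]]]}}

```text
t: 31.22
ee_pos: [0.5483, 0.2296, 0.0196]
ee_rot: [0.0, 1.0, 0.026, 0.0]
wrist_force: [0.6, -1.6, 1.4]
gripper_width: -0.0
finger_force: 0.9
```

>>> {"api": "send_rows", "payload": {"plan": [[[0,-0.05,0,0,0,0,255],[0,-0.08,0,0,0,0,255],[0,-0.08,0,0,0,0,255]]]}}

```text
t: 31.47
ee_pos: [0.5483, 0.2297, 0.0195]
ee_rot: [0.001, 1.0, 0.026, 0.0]
wrist_force: [0.9, -5.5, 3.4]
gripper_width: -0.0001
finger_force: 2.6
```

>>> {"api": "send_rows", "payload": {"plan": [[[0,-0.03,0,0,0,0,255],[0,-0.05,0,0,0,0,255],[0,-0.05,0,0,0,0,255]]]}}

```text
t: 31.72
ee_pos: [0.5483, 0.2297, 0.0195]
ee_rot: [0.001, 1.0, 0.026, 0.0]
wrist_force: [0.6, -5.7, 3.4]
gripper_width: -0.0002
finger_force: 3.2
```

It stops hard at v = 200.7, so it's flush with the rule. Retreating.

>>> {"api": "send_rows", "payload": {"plan": [[[0,0.5,0,0,0,0,255],[0,1.5,0,0,0,0,255],[0,2,-2,0,0,0,255],[-1,2,-5,0,0,0,255],[-3,2,-8,0,0,0,255],[-6,2,-11,0,0,0,255],[-8,2,-13,0,0,0,255],[-8,2,-14,0,0,0,255],[-8,2,-14,0,0,0,255],[-8,2,-14,0,0,0,255]]]}}

```text
t: 32.55
ee_pos: [0.47, 0.2072, 0.1596]
ee_rot: [-0.001, 1.0, 0.026, 0.001]
wrist_force: [0.1, 0.5, 0.3]
gripper_width: 0.0001
finger_force: 0.0
```

```bash
python3 - <<'E'
from h import *
c=cam('wrist');I=c['img'].astype(int)
P=cloud(c);u=np.array([np.cos(np.radians(3)),np.sin(np.radians(3))]);v=np.array([-u[1],u[0]])
F=lambda q,z:(lambda w:(round(float(w@u)*1000,1),round(float(w@v)*1000,1)))(ray(c,*q,z)[:2])
A=P[:,:,:2]@u;B=P[:,:,:2]@v
m=(abs(P[:,:,2]-.0225)<.004)&(A>.49)&(A<.585)&(B>.195)&(B<.27)&(I[:,:,0]>I[:,:,1]-3)&(I[:,:,0]>90)
print('tail u',np.percentile(A[m],1),'right v',np.percentile(B[m],1),ctrl.observe()['ee_pos'],ctrl.observe()['wrist_force'])
print(ctrl.close_job())
E
```

```text
tail u 0.5172967879743572 right v 0.2081030054012254 [0.46953239 0.20691159 0.15866243] [ 0.26353733 -0.05904264  0.13506543]
the job is handed in; nothing more can be done
None
```

The middle-sized blank is lying flat under the clamp, flush with the squaring rule and up against the blue gauge. The force at the gauge stayed around 3.5 N, below its slip point, and the highest push reading was about 14 N. The arm is clear and the job was handed in at about 33 s.

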